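# Unload the barrel from the clamped tumbler frame

### The job

Lift the sprung clamp arm of the rock tumbler frame (the steel arm with the red cross knob) until it goes past its hold-open point and stays up by itself. Then take the blue barrel out of the frame and lay it flat in the cork-lined tray, setting it down rather than dropping it; leave the clamp arm open.

Things in the scene. Friction and masses are not known exactly. Their poses are not given: they have to be found in the camera images.
- frame: Fixed frame of dark wood, base 250 x 140 x 30 mm. Origin on the bench under the barrel bed's centre; x runs along the bed to the clamp's hinge. In its axes (mm): barrel centre (0,0,71), on saddles at x +-36, 16 wide, up to z 61; between them free down to z 30. Hinge axis along y through (85,0,115), posts x 77 to 107, y +-41, z up to 135. Fixed crank x 79 to 145, y -58 to -125, z up to 100.
- clamp (a joint): Clamp arm angle, rad: 0 level on the barrel, 1.75 fully open. Arm 20 mm wide; its end knob, red, 24 dia x 40 mm long along frame y (pinch its ends, it turns between the fingers), is at frame x = 85 - 160 cos(angle), y = 0, z = 115 + 160 sin(angle) mm. Lifting takes 4 to 9 N. Let go below about 0.83 it snaps shut; above, it swings fully open within 1 s and stays: lift to 1.15, let go.
- barrel: Blue eight-sided barrel, black ends, 52 mm across flats, 104 mm long, about 0.35 kg. Origin at its centre, x along its length. At the start it lies along the frame's x under the clamp arm, flats facing up, down and to both sides (grasp 52 mm wide across the frame's y, at mid-length).
- tray: Fixed shallow plywood tray with cork floor, outside 190 (x) x 160 (y) x 28 mm high, walls 8 mm. Origin on the bench under its centre; the floor is 10 mm above the bench, so the barrel lying in it has its centre 36 mm above the bench.
Mind the look-alikes: they are no part of the job. Of the things that look like the tray, take the one that is farthest to the robot's left at the start.

How it is judged:
By the outcome, as a careful person would: the job done as asked, in the order asked, and still so for the second after the job is handed in, with the robot touching nothing.
It also fails if it takes over 45 s, if anything falls off the work surface, if the arm or the gripper's body presses on something with over 40 N, if the wrist force passes 120 N, or if a joint passes its speed limit or range.

### The arm

A 6-joint arm with a two-finger parallel gripper is mounted at the origin on the work surface. World frame = base frame: x ahead of the robot, y to its left, z up, the work surface at z = 0. Lengths are in m, angles in rad, forces in N, time in s.
With the tool pointing down it reaches from about 0.25 to 0.8 m from the base axis. Payload 8.5 kg.
Tool frame: the origin (TCP) lies between the finger pads; the fingertips stand 17 mm ahead of it and the grasp point (between the pads) lies 2 mm behind it (ctrl.tip_reach is the x of the fingertips in the tool frame, in m); x points along the fingers, y is the direction in which the jaws open and shut, and the axes are right-handed (so a half turn about x gives the same grasp; the last joint's range is limited). The gripper opens to 85 mm and grips with 20 to 120 N. Pads are 22 mm wide; open, the fingers measure 114 mm over their backs; the gripper's body (76 mm by 85 mm) begins 54 mm behind the grasp point. The pads swing forward as they close: fully open they stand 13 mm farther back than shut.
Start: joints at [-1.103, 0.238, -0.013, 1.319, 0, 1.571], TCP at [0.237, -0.469, 0.248] pointing down, gripper open.
Joint ranges: [-2.66, 2.66], [-1.03, 1.9], [-1.14, 1.46], [-1.82, 2.27], [-1.45, 1.34], [-3.14, 3.14]. Speed limits (rad/s): [2.22, 2.22, 2.79, 3.14, 3.14, 3.14].

### API

Orientations are given as a unit quaternion [w, x, y, z].
In Python, from cell import ctrl gives the robot as it stands.
- The arm moves only by the tool arm_command, never from a script. Its argument "rows" is a list of rows, each an object with "xyz": the shift along the world's x, y, z in cm, a list of three; "twist": the turn, a rotation vector about the world's x, y, z in rad, a list of three; "grip": the opening, from 0 (shut) to 1 (fully open). In form: [{"xyz": [tx, ty, tz], "twist": [wx, wy, wz], "grip": grip}, ...]. A call has exactly 5 rows; each row shifts and turns the commanded pose from where the row before left it; what a row does not reach is not made up. A row lasts 1/10 s, in which the tool goes at most 50 mm and 8.59 degrees, less where a joint would pass 70% of its speed; a pose out of reach is approached as far as the arm can. A call is refused whole if a number of a shift passes 5 or a number of a turn 0.15, either way. A call with a gripper value outside its range is refused whole. The fingers move at their own pace and stop on an object; "grip_force" is the grip in N (left out, the last holds). Time passes only in rows, so rows that do not move let the fingers close, or fill a call up. It gives the time, the measured TCP pose, the force and the opening at its end, in the units of the state.
- ctrl.observe(): the state, without advancing time (a new reading comes with each control period).
- ctrl.snapshot(name): name is "scene" or "side" or "wrist"; returns (picture, depth): 400x640x3 uint8, blue, green, red; 400x640 float32, m along the optical axis (not along the pixel's ray), 0 where there is no reading.
- ctrl.get_calibration(name): a dict with "fx", "fy", "cx", "cy" (pixels), "rvec" (rotation vector, rad) and "tvec" (3), from world to camera coordinates, as OpenCV has them; the wrist camera has in their place "tool_from_camera" (4x4, takes a point from camera to tool coordinates, whose origin is the TCP and whose axes are the tool frame's). Camera axes: x right, y down, z forward; pixel columns grow to the right and rows downward; lengths in m; the calibration is good to about 2 mm. The wrist camera is an equidistant fisheye: a pixel r from the principal point sees the ray r / f radians off the axis. A picture is of the moment at which its call begins: read the wrist's pose just before it. get_calibration takes no time and is no camera call.
- ctrl.close_job(): hands the job in, once; it reports no verdict.
The state is a dict: "t": time; "qpos": joint angles; "qvel": joint speeds; "joint_efforts": joint torques, N m; "ee_pos": TCP position; "tcp_rot": TCP orientation; "force": force on the tool from outside, world axes, zero at the start; "moment": the same for the moment, N m; "gripper_width": opening from 0.0 (shut) to 1.0 (fully open).
Only numpy, scipy, OpenCV 4.12 (cv2) and the standard library are available. Lean on these libraries where they do the work, as an engineer would, in place of code of your own. Each camera call takes 0.05 s, during which the arm holds its last target.

## Working session

There is one attempt and no reset: what is moved stays moved. The work goes in short steps, Python scripts to look and compute and a tool call to move; the robot and the scene stay as the last step left them, time stands still between calls to the robot, and variables do not carry over. Pictures are saved under pics/ and viewed, and the job is handed in when it is done.

Besides the shell and the picture viewer there is one more tool, called after "Call:" as name([rows], argument=value, ...), one row to a line, values as JSON. arm_command: Moves the arm, as the interface text tells. Its arguments: {"type":"object","properties":{"rows":{"type":"array","items":{"type":"object","properties":{"xyz":{"type":"array","items":{"type":"number"}},"twist":{"type":"array","items":{"type":"number"}},"grip":{"type":"number"}}}},"grip_force":{"type":"number"}},"required":["rows"]}

```bash
ls; mkdir -p pics; python3 - <<'E'
from cell import ctrl
import cv2
s=ctrl.observe();print({k:s[k] for k in('t','ee_pos','tcp_rot','force','gripper_width')},ctrl.tip_reach)
for n in('scene','side'):
    im,d=ctrl.snapshot(n);cv2.imwrite(f'pics/{n}0.png',im)
    import numpy as np
    np.save(f'pics/{n}0d.npy',d)
    print(n,ctrl.get_calibration(n))
print(ctrl.get_calibration('wrist'))
E
```

```text
pics
{'t': 0.0, 'ee_pos': array([ 0.23657198, -0.46825148,  0.24766968]), 'tcp_rot': array([-0.16340655, -0.68773161, -0.16438056,  0.68796988]), 'force': array([-0.3088426 ,  0.5094485 , -0.72549858]), 'gripper_width': 0.9993265231314178} 0.017
scene {'fx': 507.86808140745575, 'fy': 507.86808140745575, 'cx': 310.3551520343523, 'cy': 203.9044017462298, 'rvec': array([ 2.35143797,  0.99037837, -0.30013516]), 'tvec': array([-0.26153059, -0.29055838,  1.49110284])}
side {'fx': 479.0018388508013, 'fy': 479.0018388508013, 'cx': 323.0863079085304, 'cy': 196.6169114260957, 'rvec': array([ 0.12008372, -2.89309513,  1.13174556]), 'tvec': array([0.45797968, 0.16916856, 1.30691649])}
{'fx': 309.70691628693146, 'fy': 309.70691628693146, 'cx': 317.799041664948, 'cy': 198.12803799435312, 'tool_from_camera': array([[ 4.09802169e-04, -2.75953247e-01,  9.61170972e-01,
        -1.24991726e-01],
       [ 9.99999797e-01, -3.56476480e-04, -5.28701909e-04,
         3.54165817e-04],
       [ 4.88531853e-04,  9.61170993e-01,  2.75953045e-01,
        -6.97889725e-02],
       [ 0.00000000e+00,  0.00000000e+00,  0.00000000e+00,
         1.00000000e+00]])}
```

View pics/scene0.png

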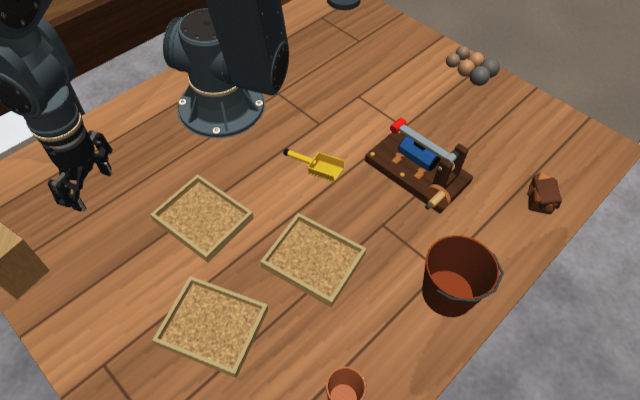

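View pics/side0.png

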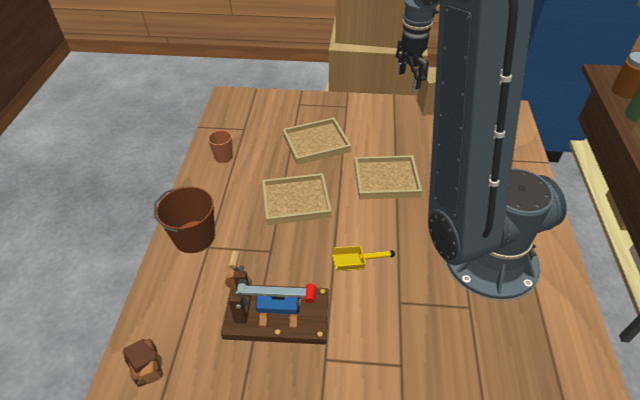

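The scene view shows three trays (around (202,216), (314,258) and (210,325)). The frame is at (418,165), with the red knob at (399,126) and the blue barrel at (418,153). Next I'll measure them from both views.

```bash
cat > h.py <<'E'
import cv2,numpy as np
from cell import ctrl
def cam(n):
    c=ctrl.get_calibration(n);K=np.array([[c['fx'],0,c['cx']],[0,c['fy'],c['cy']],[0,0,1]])
    R=cv2.Rodrigues(np.array(c['rvec']))[0];return K,R,np.array(c['tvec']).ravel()
def ray(n,uv,z):
    K,R,t=cam(n);d=R.T@np.linalg.inv(K)@np.array([uv[0],uv[1],1.]);o=-R.T@t
    return o+d*(z-o[2])/d[2]
def cloud(n,d):
    K,R,t=cam(n);v,u=np.indices(d.shape)
    P=np.stack([(u-K[0,2])/K[0,0]*d,(v-K[1,2])/K[1,1]*d,d],-1)
    W=(P-t)@R; W[d==0]=np.nan
    return W
def mask(im,lo,hi):
    return cv2.inRange(cv2.cvtColor(im,cv2.COLOR_BGR2HSV),np.array(lo),np.array(hi))
E
python3 - <<'E'
from h import *
for n in('scene','side'):
    im=cv2.imread(f'pics/{n}0.png');d=np.load(f'pics/{n}0d.npy');W=cloud(n,d)
    print(n,'cam',-cam(n)[1].T@cam(n)[2])
    for nm,lo,hi in(('red',(0,200,150),(6,255,255)),('red2',(174,200,100),(180,255,255)),('blue',(100,150,60),(125,255,255))):
        m=mask(im,lo,hi);k,l,st,c=cv2.connectedComponentsWithStats(m)
        for i in range(1,k):
            if 40<st[i,4]<3000:
                p=W[l==i];print(nm,st[i],c[i].round(1),np.nanmedian(p,0).round(3),np.nanmin(p,0).round(3),np.nanmax(p,0).round(3))
    # blue top: points near z=97
    m=(mask(im,(100,150,60),(125,255,255))>0)&(abs(W[...,2]-.097)<.004)&(np.linalg.norm(W[...,:2],axis=-1)<.9)
    p=W[m];print('bluetop',len(p),p.mean(0),cv2.minAreaRect(p[:,:2].astype(np.float32)*1000))
    # frame base top z=30
    m=(abs(W[...,2]-.030)<.006)&(np.linalg.norm(W[...,:2]-np.nanmedian(W[m],0)[:2],axis=-1)<.2)
    p=W[m];print('base',len(p),cv2.minAreaRect(p[:,:2].astype(np.float32)*1000))
    # trays: z in 20-32
    m=((abs(W[...,2]-.025)<.008)&(mask(im,(12,40,90),(35,200,255))>0)).astype(np.uint8)*255
    m=cv2.morphologyEx(m,cv2.MORPH_CLOSE,np.ones((3,3)))
    k,l,st,c=cv2.connectedComponentsWithStats(m)
    for i in range(1,k):
        if st[i,4]>150:
            p=W[(l==i)&(abs(W[...,2]-.028)<.005)]
            if len(p)>20: print('tray',st[i],cv2.minAreaRect(p[:,:2].astype(np.float32)*1000))
    # floor
    m=(abs(W[...,2]-.010)<.004).astype(np.uint8)*255
    m=cv2.erode(m,np.ones((3,3)))
    k,l,st,c=cv2.connectedComponentsWithStats(m)
    for i in range(1,k):
        if st[i,4]>1000:
            p=W[l==i];print('floor',st[i],cv2.minAreaRect(p[:,:2].astype(np.float32)*1000),np.median(p[:,2]))
E
```

```text
scene cam [ 0.95859393 -0.59411907  1.05087122]
red [391 118  15  12  83] [398.6 123. ] [0.474 0.212 0.124] [0.463 0.192 0.112] [0.482 0.234 0.129]
blue [399 137  38  33 560] [416.2 152.6] [0.551 0.197 0.086] [0.502 0.187 0.057] [0.596 0.218 0.099]
bluetop 127 [0.55300267 0.20819754 0.09542364] ((549.2923583984375, 206.74276733398438), (94.52590942382812, 21.004915237426758), 2.1022307872772217)
base 1969 ((543.38427734375, 182.88494873046875), (285.5316162109375, 195.22032165527344), 4.462942123413086)
tray [446  54  27  19 159] ((388.8987121582031, 628.7960205078125), (32.70448684692383, 92.00919342041016), 82.3650131225586)
tray [ 150  174  103   85 1217] ((282.72589111328125, -284.5964660644531), (195.4517364501953, 162.6147003173828), 7.800624847412109)
tray [ 260  213  107   90 1335] ((555.6478271484375, -170.6268768310547), (191.87245178222656, 164.8065643310547), 13.949647903442383)
tray [ 152  276  116   99 1587] ((520.0167236328125, -440.77313232421875), (192.31666564941406, 162.49916076660156), 24.34089469909668)
floor [ 272  224   85   70 1529] ((551.6641235351562, -166.1
[... 704 characters left out ...]
7.32025146484375, 142.873779296875), 1.722525715827942)
tray [336  18  67  11 284] ((358.7364501953125, -1243.2510986328125), (35.255859375, 296.6627197265625), 87.26170349121094)
tray [283 117  69  44 617] ((519.7965087890625, -438.0823059082031), (192.202392578125, 170.0178985595703), 23.55546760559082)
tray [355 155  68  41 733] ((282.47442626953125, -282.01104736328125), (190.8838348388672, 170.16334533691406), 7.545393943786621)
tray [263 173  69  48 762] ((555.5726928710938, -167.5308837890625), (192.29373168945312, 165.90866088867188), 14.708113670349121)
tray [ 221  288  108   51 2612] ((555.64892578125, 220.4081573486328), (250.9957733154297, 139.95262145996094), 2.2943367958068848)
```

The tray to use is the one with the largest y: centre (0.5555, -0.168), yaw about 14.3°. The frame origin is near (0.5485, 0.219), yaw about 2.2°, with the hinge on the +x side. Base size, tray size and knob height (top about 127 mm) all match the values given. Next I'll work out the tool turn.

```bash
cat >> h.py <<'E'
from scipy.spatial.transform import Rotation as Ro
def rot():
    q=ctrl.observe()['tcp_rot'];return Ro.from_quat([q[1],q[2],q[3],q[0]])
def target(yaw): # tool x down, y at yaw from world y
    c,s=np.cos(yaw),np.sin(yaw)
    return Ro.from_matrix(np.array([[0,-s,c],[0,c,s],[-1,0,0]]))
def need(pos,yaw):
    s=ctrl.observe();T=target(yaw)
    print('t',s['t'],'tcp',s['ee_pos'].round(4),'shift cm',((np.array(pos)-s['ee_pos'])*100).round(2),'twist',(T*rot().inv()).as_rotvec().round(3),'F',s['force'].round(1),'w',round(s['gripper_width'],3),'q6',s['qpos'].round(2))
E
python3 - <<'E'
from h import *
print(rot().as_matrix().round(3))
need((.474,.216,.25),np.deg2rad(2.2))
E
```

```text
[[-0.001  0.451 -0.893]
 [ 0.001 -0.893 -0.451]
 [-1.    -0.001  0.   ]]
t 0.1 tcp [ 0.2366 -0.4683  0.2477] shift cm [23.74 68.43  0.23] twist [ 0.000e+00 -2.000e-03  2.712e+00] F [-0.1 -0.2 -0.6] w 0.998 q6 [-1.1   0.24 -0.01  1.32 -0.    1.57]
```

Call:
arm_command([
  {"xyz":[1.2,3.4,0],"twist":[0,0,0.135],"grip":1},
  {"xyz":[1.2,3.4,0],"twist":[0,0,0.135],"grip":1},
  {"xyz":[1.2,3.4,0],"twist":[0,0,0.135],"grip":1},
  {"xyz":[1.2,3.4,0],"twist":[0,0,0.135],"grip":1},
  {"xyz":[1.2,3.4,0],"twist":[0,0,0.135],"grip":1},
])

```text
t: 0.6
ee_pos: [0.2967, -0.2971, 0.248]
tcp_rot: [-0.384, -0.594, -0.384, 0.594]
force: [0.5, -0.2, 0.0]
gripper_width: 1.002
```

Call:
arm_command([
  {"xyz":[1.2,3.4,0],"twist":[0,0,0.135],"grip":1},
  {"xyz":[1.2,3.4,0],"twist":[0,0,0.135],"grip":1},
  {"xyz":[1.2,3.4,0],"twist":[0,0,0.135],"grip":1},
  {"xyz":[1.2,3.4,0],"twist":[0,0,0.135],"grip":1},
  {"xyz":[1.2,3.4,0],"twist":[0,0,0.135],"grip":1},
])

```text
t: 1.1
ee_pos: [0.3567, -0.1271, 0.2482]
tcp_rot: [0.559, 0.433, 0.559, -0.433]
force: [0.1, 0.2, -0.8]
gripper_width: 1.0
```

Call:
arm_command([
  {"xyz":[1.2,3.4,0],"twist":[0,0,0.135],"grip":1},
  {"xyz":[1.2,3.4,0],"twist":[0,0,0.135],"grip":1},
  {"xyz":[1.2,3.4,0],"twist":[0,0,0.135],"grip":1},
  {"xyz":[1.2,3.4,0],"twist":[0,0,0.135],"grip":1},
  {"xyz":[1.2,3.4,0],"twist":[0,0,0.135],"grip":1},
])

```text
t: 1.6
ee_pos: [0.4168, 0.043, 0.2481]
tcp_rot: [0.671, 0.223, 0.671, -0.224]
force: [0.7, -1.4, 0.0]
gripper_width: 1.001
```

Call:
arm_command([
  {"xyz":[1.2,3.4,0],"twist":[0,0,0.135],"grip":1},
  {"xyz":[1.2,3.4,0],"twist":[0,0,0.135],"grip":1},
  {"xyz":[1.2,3.4,0],"twist":[0,0,0.135],"grip":1},
  {"xyz":[1.2,3.4,0],"twist":[0,0,0.135],"grip":1},
  {"xyz":[0,0,0],"twist":[0,0,0],"grip":1},
])

```text
t: 2.1
ee_pos: [0.4658, 0.1807, 0.2475]
tcp_rot: [0.706, 0.036, 0.706, -0.036]
force: [0.1, -0.2, -0.3]
gripper_width: 0.998
```

```bash
python3 - <<'E'
from h import *
need((.474,.216,.25),np.deg2rad(2.2))
im,d=ctrl.snapshot('wrist');cv2.imwrite('pics/w1.png',im);np.save('pics/w1d.npy',d)
E
```

```text
t 2.1 tcp [0.4658 0.1807 0.2475] shift cm [0.82 3.53 0.25] twist [-0.001 -0.     0.14 ] F [ 0.1 -0.2 -0.3] w 0.998 q6 [ 0.37  0.19 -0.07  1.3   0.    0.47]
```

View pics/w1.png

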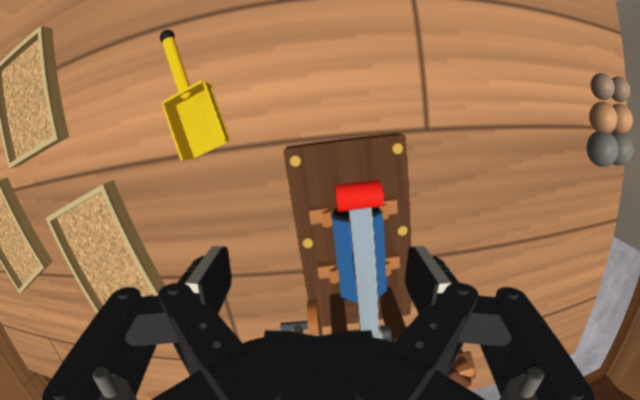

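The wrist view shows the knob at (359,195), the arm running down to (370,330) and the barrel under it at (358,255). I'll cast rays to place the knob.

```bash
cat >> h.py <<'E'
def wpts(uv,pos,R,z=None,dep=None):
    c=ctrl.get_calibration('wrist');uv=np.atleast_2d(uv).astype(float)
    x=(uv[:,0]-c['cx'])/c['fx'];y=(uv[:,1]-c['cy'])/c['fy'];r=np.hypot(x,y);k=np.where(r>0,np.sin(r)/np.maximum(r,1e-9),1)
    d=np.stack([x*k,y*k,np.cos(r)],1)
    M=np.array(c['tool_from_camera']);D=R.apply(d@M[:3,:3].T);o=pos+R.apply(M[:3,3])
    if dep is not None: return o+D*(dep/d[:,2])[:,None]
    return o+D*((z-o[2])/D[:,2])[:,None]
E
python3 - <<'E'
from h import *
s=ctrl.observe();pos,R=s['ee_pos'],rot()
im=cv2.imread('pics/w1.png');d=np.load('pics/w1d.npy')
m=mask(im,(0,200,100),(6,255,255))|mask(im,(174,200,100),(180,255,255))
k,l,st,c=cv2.connectedComponentsWithStats(m);i=1+np.argmax(st[1:,4]);print(st[i],c[i])
v,u=np.nonzero(l==i);P=wpts(np.c_[u,v],pos,R,dep=d[v,u]);print('red',np.median(P,0),P.min(0),P.max(0))
t=P[P[:,2]>.121];print('top strip',t.mean(0),cv2.minAreaRect((t[:,:2]*1000).astype(np.float32)))
m=mask(im,(100,150,60),(125,255,255));v,u=np.nonzero(m);P=wpts(np.c_[u,v],pos,R,dep=d[v,u]);t=P[abs(P[:,2]-.097)<.004]
print('bluetop',len(t),t.mean(0),cv2.minAreaRect((t[:,:2]*1000).astype(np.float32)))
E
```

```text
[ 335  180   49   32 1217] [358.72801972 195.15858669]
red [0.46660992 0.21268263 0.1242773 ] [0.39558752 0.18609792 0.0279573 ] [0.5011596  0.25167897 0.37254563]
top strip [0.46830998 0.21297338 0.1252167 ] ((436.8977355957031, 210.3238525390625), (86.91276550292969, 40.247615814208984), 5.541134357452393)
bluetop 354 [0.54327305 0.20307163 0.09490401] ((546.6389770507812, 202.69020080566406), (93.32816314697266, 5.836662769317627), 1.3266512155532837)
```

Call:
arm_command([
  {"xyz":[0.35,1.75,-2],"twist":[0,0,0.07],"grip":1},
  {"xyz":[0.35,1.75,-2],"twist":[0,0,0.07],"grip":1},
  {"xyz":[0,0,-2.5],"twist":[0,0,0],"grip":0.85},
  {"xyz":[0,0,0],"twist":[0,0,0],"grip":0.85},
  {"xyz":[0,0,0],"twist":[0,0,0],"grip":0.85},
], grip_force=30)

```text
t: 2.65
ee_pos: [0.4712, 0.2115, 0.1836]
tcp_rot: [0.707, -0.011, 0.707, 0.01]
force: [-0.7, 0.3, 0.3]
gripper_width: 0.847
```

```bash
python3 - <<'E'
from h import *
s=ctrl.observe();pos,R=s['ee_pos'],rot()
need((.4725,.2155,.110),np.deg2rad(2.2))
im,d=ctrl.snapshot('wrist');cv2.imwrite('pics/w2.png',im);np.save('pics/w2d.npy',d)
m=mask(im,(0,200,100),(6,255,255))|mask(im,(174,200,100),(180,255,255))
k,l,st,c=cv2.connectedComponentsWithStats(m);i=1+np.argmax(st[1:,4]);print(st[i],c[i])
mm=cv2.erode((l==i).astype(np.uint8),np.ones((3,3)));v,u=np.nonzero(mm);P=wpts(np.c_[u,v],pos,R,dep=d[v,u]);t=P[P[:,2]>.121];print(t.mean(0),t.min(0),t.max(0),cv2.minAreaRect((t[:,:2]*1000).astype(np.float32)))
m=mask(im,(100,150,60),(125,255,255));m=cv2.erode(m,np.ones((3,3)));v,u=np.nonzero(m);P=wpts(np.c_[u,v],pos,R,dep=d[v,u]);t=P[abs(P[:,2]-.097)<.004]
print('bluetop',len(t),t.mean(0),t.min(0),t.max(0))
E
```

```text
t 2.65 tcp [0.4712 0.2115 0.1836] shift cm [ 0.13  0.4  -7.36] twist [ 0.001 -0.001  0.009] F [-0.7  0.3  0.3] w 0.847 q6 [ 0.42  0.26 -0.16  1.16 -0.    0.39]
[ 293  201   64   36 2108] [324.19402277 218.36337761]
[0.46858239 0.21515187 0.12511554] [0.40159188 0.19590853 0.12101325] [0.48045094 0.23462738 0.30862525] ((440.6949768066406, 214.42172241210938), (78.49021911621094, 38.73417663574219), 1.756983995437622)
bluetop 212 [0.53804335 0.21060351 0.09371733] [0.50029887 0.20147607 0.09300277] [0.58644324 0.2328878  0.0954073 ]
```

View pics/w2.png

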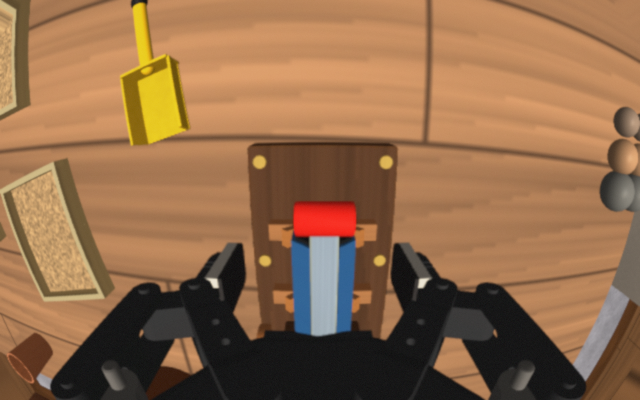

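The knob at (324,218) sits centred between the fingers, at y = 0.2153 and x about 0.472. Next: descend and pinch.

Call:
arm_command([
  {"xyz":[0.1,0.4,-2.5],"twist":[0,0,0.009],"grip":0.85},
  {"xyz":[0,0,-2.5],"twist":[0,0,0],"grip":0.85},
  {"xyz":[0,0,-2.4],"twist":[0,0,0],"grip":0.85},
  {"xyz":[0,0,0],"twist":[0,0,0],"grip":0.85},
  {"xyz":[0,0,0],"twist":[0,0,0],"grip":0.3},
], grip_force=40)

```text
t: 3.2
ee_pos: [0.4733, 0.2163, 0.1106]
tcp_rot: [0.707, -0.014, 0.707, 0.014]
force: [-0.5, 0.8, 0.4]
gripper_width: 0.701
```

Call:
arm_command([
  {"xyz":[0,0,0],"twist":[0,0,0],"grip":0.3},
  {"xyz":[0,0,0],"twist":[0,0,0],"grip":0.3},
  {"xyz":[0,0,0],"twist":[0,0,0],"grip":0.3},
  {"xyz":[0,0,0],"twist":[0,0,0],"grip":0.3},
  {"xyz":[0,0,0],"twist":[0,0,0],"grip":0.3},
])

```text
t: 3.7
ee_pos: [0.4738, 0.2158, 0.1114]
tcp_rot: [0.708, -0.014, 0.706, 0.014]
force: [-1.2, -5.8, 8.4]
gripper_width: 0.466
```

```bash
python3 - <<'E'
from h import *
need((.472,.2155,.110),np.deg2rad(2.2))
im,d=ctrl.snapshot('wrist');cv2.imwrite('pics/w3.png',im)
for a in np.arange(0,1.2,.1):
    c=np.array([1-np.cos(a),np.sin(a)])*16;print(round(a,2),c.round(2))
E
```

```text
t 3.7 tcp [0.4738 0.2158 0.1114] shift cm [-0.18 -0.03 -0.14] twist [ 0.001  0.003 -0.001] F [-1.2 -5.8  8.4] w 0.466 q6 [ 0.43  0.31 -0.28  0.98 -0.    0.39]
0.0 [0. 0.]
0.1 [0.08 1.6 ]
0.2 [0.32 3.18]
0.3 [0.71 4.73]
0.4 [1.26 6.23]
0.5 [1.96 7.67]
0.6 [2.79 9.03]
0.7 [ 3.76 10.31]
0.8 [ 4.85 11.48]
0.9 [ 6.05 12.53]
1.0 [ 7.36 13.46]
1.1 [ 8.74 14.26]
```

View pics/w3.png

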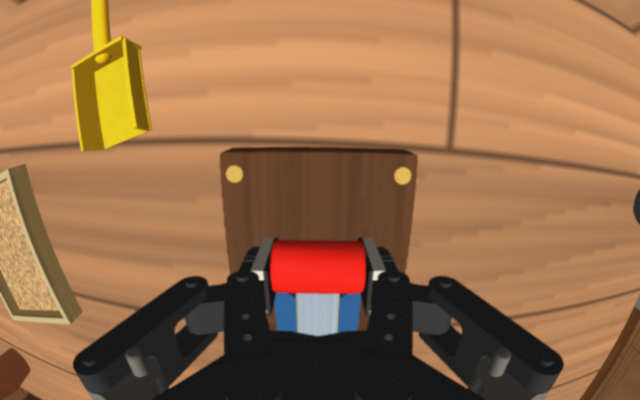

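The knob is pinched (0.466 × 85 = 39.6 mm, against 40 mm given). Lifting along the arc now.

Call:
arm_command([
  {"xyz":[0.1,0,1.6],"twist":[0,0,0],"grip":0.3},
  {"xyz":[0.25,0.01,1.6],"twist":[0,0,0],"grip":0.3},
  {"xyz":[0.4,0.02,1.55],"twist":[0,0,0],"grip":0.3},
  {"xyz":[0.55,0.02,1.5],"twist":[0,0,0],"grip":0.3},
  {"xyz":[0.7,0.03,1.45],"twist":[0,0,0],"grip":0.3},
], grip_force=50)

```text
t: 4.25
ee_pos: [0.4929, 0.2164, 0.1874]
tcp_rot: [0.707, -0.014, 0.707, 0.013]
force: [5.2, -3.7, -9.4]
gripper_width: 0.457
```

Call:
arm_command([
  {"xyz":[0.85,0.03,1.35],"twist":[0,0,0],"grip":0.3},
  {"xyz":[0.95,0.04,1.3],"twist":[0,0,0],"grip":0.3},
  {"xyz":[1.1,0.04,1.15],"twist":[0,0,0],"grip":0.3},
  {"xyz":[1.2,0.05,1.05],"twist":[0,0,0],"grip":0.3},
  {"xyz":[0,0,0],"twist":[0,0,0],"grip":0.3},
])

```text
t: 4.75
ee_pos: [0.5348, 0.2176, 0.2366]
tcp_rot: [0.708, -0.014, 0.706, 0.013]
force: [-1.4, -5.3, -0.6]
gripper_width: 0.459
```

```bash
python3 - <<'E'
from h import *
need((.5825,.22,.257),np.deg2rad(2.2))
im,d=ctrl.snapshot('wrist');cv2.imwrite('pics/w4.png',im)
E
```

```text
t 4.75 tcp [0.5348 0.2176 0.2366] shift cm [4.77 0.24 2.04] twist [ 0.002  0.002 -0.   ] F [-1.4 -5.3 -0.6] w 0.459 q6 [ 0.39  0.33  0.09  1.33 -0.    0.35]
```

View pics/w4.png

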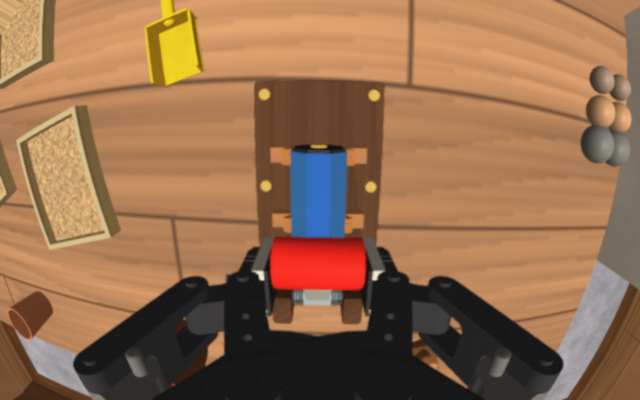

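The knob is still held at about 0.9 rad. On to about 1.18, then release.

Call:
arm_command([
  {"xyz":[1.3,0.05,0.9],"twist":[0,0,0],"grip":0.3},
  {"xyz":[1.3,0.05,0.75],"twist":[0,0,0],"grip":0.3},
  {"xyz":[1.25,0.05,0.6],"twist":[0,0,0],"grip":0.3},
  {"xyz":[0,0,0],"twist":[0,0,0],"grip":0.3},
  {"xyz":[0,0,0],"twist":[0,0,0],"grip":0.3},
])

```text
t: 5.3
ee_pos: [0.5725, 0.2187, 0.2582]
tcp_rot: [0.707, -0.014, 0.707, 0.013]
force: [1.5, -7.4, -1.9]
gripper_width: 0.459
```

Call:
arm_command([
  {"xyz":[0,0,0],"twist":[0,0,0],"grip":0.9},
  {"xyz":[0,0,0],"twist":[0,0,0],"grip":0.9},
  {"xyz":[0,0,0],"twist":[0,0,0],"grip":0.9},
  {"xyz":[0,0,0],"twist":[0,0,0],"grip":0.9},
  {"xyz":[0,0,0],"twist":[0,0,0],"grip":0.9},
])

```text
t: 5.8
ee_pos: [0.5722, 0.2205, 0.2575]
tcp_rot: [0.707, -0.014, 0.707, 0.014]
force: [0.1, 0.9, 0.2]
gripper_width: 0.902
```

```bash
python3 - <<'E'
from h import *
need((.5485,.219,.25),np.deg2rad(2.2))
im,d=ctrl.snapshot('side');cv2.imwrite('pics/s5.png',im)
im,d=ctrl.snapshot('wrist');cv2.imwrite('pics/w5.png',im)
E
```

```text
t 5.8 tcp [0.5722 0.2205 0.2575] shift cm [-2.37 -0.15 -0.75] twist [-0.     0.    -0.002] F [0.1 0.9 0.2] w 0.902 q6 [0.37 0.39 0.23 1.41 0.   0.33]
```

View pics/s5.png

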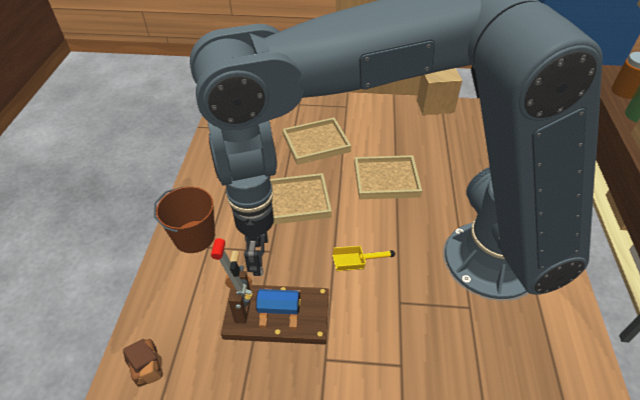

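View pics/w5.png

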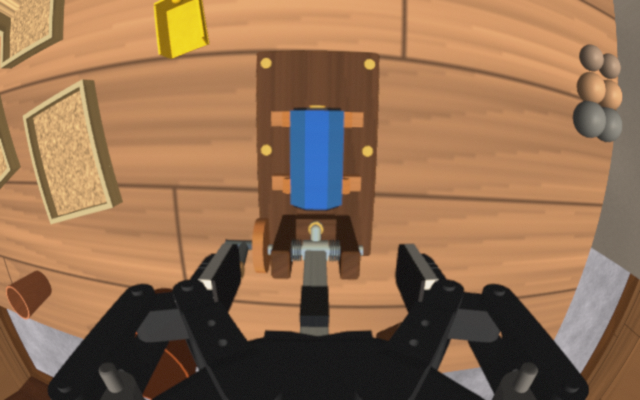

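The side view shows the clamp up by itself (knob at (218,248)) and the barrel uncovered at (278,301). Next I'll measure the barrel.

```bash
python3 - <<'E'
from h import *
s=ctrl.observe();pos,R=s['ee_pos'],rot()
im,d=ctrl.snapshot('wrist')
m=mask(im,(100,120,40),(125,255,255));k,l,st,c=cv2.connectedComponentsWithStats(m);i=1+np.argmax(st[1:,4]);print(st[i])
v,u=np.nonzero(cv2.erode((l==i).astype(np.uint8),np.ones((3,3))));P=wpts(np.c_[u,v],pos,R,dep=d[v,u]);t=P[abs(P[:,2]-.097)<.004]
print('blue all',np.percentile(P,[1,50,99],axis=0).round(4));print('top',len(t),t.mean(0),cv2.minAreaRect((t[:,:2]*1000).astype(np.float32)))
im,d=ctrl.snapshot('side');W=cloud('side',d);m=mask(im,(100,120,40),(125,255,255));k,l,st,c=cv2.connectedComponentsWithStats(m)
for i in range(1,k):
  if 200<st[i,4]<2000 and c[i][1]>250:
    P=W[cv2.erode((l==i).astype(np.uint8),np.ones((3,3)))>0];t=P[abs(P[:,2]-.097)<.004];print('side',st[i],c[i],t.mean(0),cv2.minAreaRect((t[:,:2]*1000).astype(np.float32)))
need((.549,.219,.25),np.deg2rad(2.2))
E
```

```text
[ 291  110   52  100 5020]
blue all [[0.5021 0.1939 0.0829]
 [0.5455 0.2174 0.0951]
 [0.5931 0.2411 0.098 ]]
top 2925 [0.54665927 0.21740843 0.09591858] ((547.9291381835938, 217.50865173339844), (93.17831420898438, 30.60747718811035), 1.6105458736419678)
side [256 289  43  25 935] [277.23743316 301.17754011] [0.54757473 0.22083574 0.09612004] ((548.3304443359375, 221.31326293945312), (90.71424102783203, 31.332181930541992), 1.1850090026855469)
t 6.0 tcp [0.5722 0.2204 0.2573] shift cm [-2.32 -0.14 -0.73] twist [ 0.    -0.    -0.002] F [ 0.8 -0.8  0. ] w 0.903 q6 [ 0.37  0.39  0.23  1.41 -0.    0.33]
```

Call:
arm_command([
  {"xyz":[-2.4,-0.2,0],"twist":[0,0,0],"grip":1},
  {"xyz":[0,0,-3.5],"twist":[0,0,0],"grip":1},
  {"xyz":[0,0,-3.5],"twist":[0,0,0],"grip":1},
  {"xyz":[0,0,-3.5],"twist":[0,0,0],"grip":1},
  {"xyz":[0,0,0],"twist":[0,0,0],"grip":1},
])

```text
t: 6.5
ee_pos: [0.5456, 0.2174, 0.1482]
tcp_rot: [0.704, -0.015, 0.709, 0.013]
force: [-1.0, -0.9, 0.4]
gripper_width: 1.002
```

```bash
python3 - <<'E'
from h import *
need((.548,.2185,.066),np.deg2rad(2.2))
im,d=ctrl.snapshot('wrist');cv2.imwrite('pics/w6.png',im)
E
```

```text
t 6.5 tcp [0.5456 0.2174 0.1482] shift cm [ 0.24  0.11 -8.22] twist [ 0.003 -0.007 -0.002] F [-1.  -0.9  0.4] w 1.002 q6 [ 0.38  0.4  -0.04  1.14 -0.    0.34]
```

View pics/w6.png

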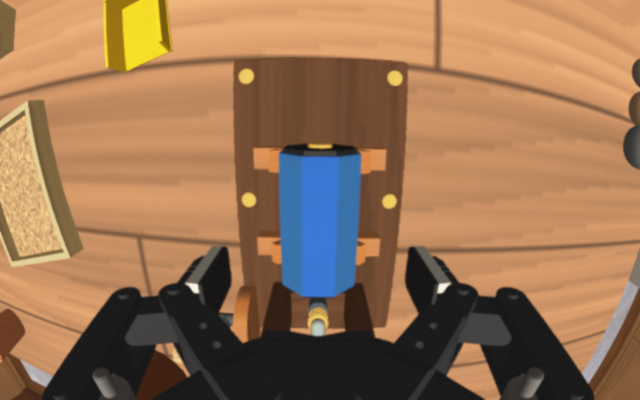

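The barrel is centred between the fingers at (320,222). Next: descend and grip.

Call:
arm_command([
  {"xyz":[0.1,0.1,-2.7],"twist":[0,0,0],"grip":1},
  {"xyz":[0,0,-2.7],"twist":[0,0,0],"grip":1},
  {"xyz":[0,0,-2.7],"twist":[0,0,0],"grip":1},
  {"xyz":[0,0,0],"twist":[0,0,0],"grip":1},
  {"xyz":[0,0,0],"twist":[0,0,0],"grip":0.4},
], grip_force=45)

```text
t: 7.05
ee_pos: [0.5502, 0.2197, 0.0731]
tcp_rot: [0.707, -0.014, 0.706, 0.014]
force: [0.3, 0.1, 0.2]
gripper_width: 0.858
```

Call:
arm_command([
  {"xyz":[0,0,0],"twist":[0,0,0],"grip":0.4},
  {"xyz":[0,0,0],"twist":[0,0,0],"grip":0.4},
  {"xyz":[0,0,0],"twist":[0,0,0],"grip":0.4},
  {"xyz":[0,0,0],"twist":[0,0,0],"grip":0.4},
  {"xyz":[0,0,0],"twist":[0,0,0],"grip":0.4},
])

```text
t: 7.55
ee_pos: [0.5506, 0.2196, 0.0738]
tcp_rot: [0.708, -0.014, 0.706, 0.014]
force: [-0.4, -1.3, 6.9]
gripper_width: 0.603
```

```bash
python3 - <<'E'
from h import *
need((.548,.2185,.066),np.deg2rad(2.2))
im,d=ctrl.snapshot('wrist');cv2.imwrite('pics/w7.png',im)
E
```

```text
t 7.55 tcp [0.5506 0.2196 0.0738] shift cm [-0.26 -0.11 -0.78] twist [-0.001  0.004 -0.002] F [-0.4 -1.3  6.9] w 0.603 q6 [ 0.38  0.46 -0.15  0.96 -0.    0.34]
```

View pics/w7.png

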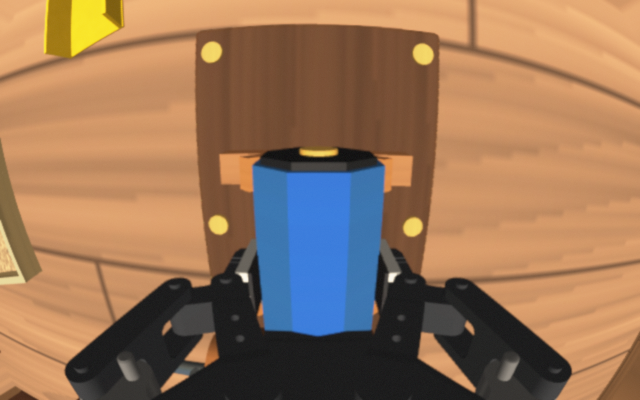

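The barrel is gripped (0.603 × 85 = 51.3 mm, against 52 mm given). Lifting straight up.

Call:
arm_command([
  {"xyz":[0,0,0],"twist":[0,0,0],"grip":0.4},
  {"xyz":[0,0,1],"twist":[0,0,0],"grip":0.4},
  {"xyz":[0,0,2.5],"twist":[0,0,0],"grip":0.4},
  {"xyz":[0,0,3],"twist":[0,0,0],"grip":0.4},
  {"xyz":[-0.3,0,3.5],"twist":[0,0,0],"grip":0.4},
], grip_force=70)

```text
t: 8.1
ee_pos: [0.5458, 0.2192, 0.1727]
tcp_rot: [0.707, -0.014, 0.707, 0.014]
force: [0.9, -0.5, -5.8]
gripper_width: 0.594
```

```bash
python3 - <<'E'
from h import *
need((.5575,-.168,.20),np.deg2rad(14.3))
im,d=ctrl.snapshot('side');cv2.imwrite('pics/s8.png',im)
E
```

```text
t 8.1 tcp [0.5458 0.2192 0.1727] shift cm [  1.17 -38.72   2.73] twist [ 0.    -0.001  0.209] F [ 0.9 -0.5 -5.8] w 0.594 q6 [ 0.38  0.38 -0.01  1.19 -0.    0.34]
```

View pics/s8.png

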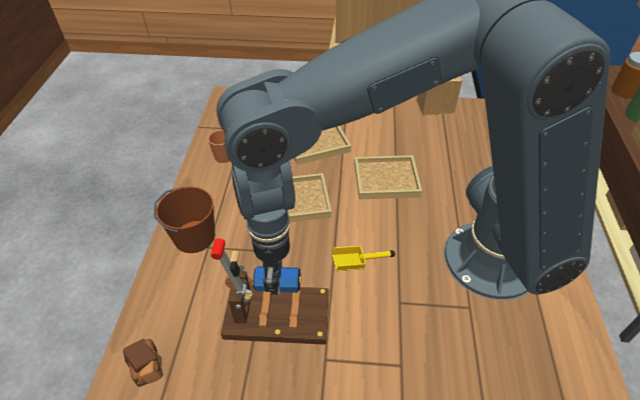

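The barrel is off the saddles, held at (278,279), and the clamp is still open. Carrying it to the tray.

Call:
arm_command([
  {"xyz":[0,-1.5,2],"twist":[0,0,0.015],"grip":0.4},
  {"xyz":[0.1,-2.8,0.5],"twist":[0,0,0.015],"grip":0.4},
  {"xyz":[0.1,-3,0],"twist":[0,0,0.015],"grip":0.4},
  {"xyz":[0.1,-3,0],"twist":[0,0,0.015],"grip":0.4},
  {"xyz":[0.1,-3,0],"twist":[0,0,0.015],"grip":0.4},
])

```text
t: 8.65
ee_pos: [0.5501, 0.0854, 0.1973]
tcp_rot: [0.706, -0.041, 0.706, 0.041]
force: [-0.5, -0.9, -4.3]
gripper_width: 0.594
```

Call:
arm_command([
  {"xyz":[0.1,-3,0],"twist":[0,0,0.015],"grip":0.4},
  {"xyz":[0.1,-3,0],"twist":[0,0,0.015],"grip":0.4},
  {"xyz":[0.1,-3,0],"twist":[0,0,0.015],"grip":0.4},
  {"xyz":[0.1,-3,0],"twist":[0,0,0.015],"grip":0.4},
  {"xyz":[0.1,-3,0],"twist":[0,0,0.015],"grip":0.4},
])

```text
t: 9.15
ee_pos: [0.555, -0.0648, 0.1972]
tcp_rot: [0.704, -0.067, 0.704, 0.067]
force: [1.2, 0.1, -4.9]
gripper_width: 0.594
```

Call:
arm_command([
  {"xyz":[0.1,-3,0],"twist":[0,0,0.02],"grip":0.4},
  {"xyz":[0.1,-3,0],"twist":[0,0,0.02],"grip":0.4},
  {"xyz":[0.1,-3,0],"twist":[0,0,0.02],"grip":0.4},
  {"xyz":[0,-1.4,-1],"twist":[0,0,0],"grip":0.4},
  {"xyz":[0,0,0],"twist":[0,0,0],"grip":0.4},
])

```text
t: 9.65
ee_pos: [0.5575, -0.169, 0.1853]
tcp_rot: [0.701, -0.087, 0.702, 0.087]
force: [-0.6, 0.9, -4.1]
gripper_width: 0.592
```

```bash
python3 - <<'E'
from h import *
need((.5575,-.168,.042),np.deg2rad(14.3))
s=ctrl.observe();pos,R=s['ee_pos'],rot()
im,d=ctrl.snapshot('wrist');cv2.imwrite('pics/w9.png',im)
im,d=ctrl.snapshot('scene');cv2.imwrite('pics/c9.png',im);W=cloud('scene',d)
m=mask(im,(100,120,40),(125,255,255));k,l,st,c=cv2.connectedComponentsWithStats(m)
for i in range(1,k):
  if st[i,4]>100:
    P=W[l==i];print(st[i],np.nanpercentile(P,[2,50,98],axis=0).round(3).tolist())
E
```

```text
t 9.65 tcp [ 0.5575 -0.169   0.1853] shift cm [  0.     0.1  -14.33] twist [-0.    -0.001  0.002] F [-0.6  0.9 -4.1] w 0.592 q6 [-0.29  0.36  0.    1.21 -0.   -0.54]
[289 197  14  24 162] [[0.51, -0.224, 0.175], [0.52, -0.192, 0.206], [0.561, -0.171, 0.274]]
[314 205  26  34 497] [[0.561, -0.191, 0.175], [0.586, -0.175, 0.204], [0.605, -0.144, 0.215]]
```

View pics/w9.png

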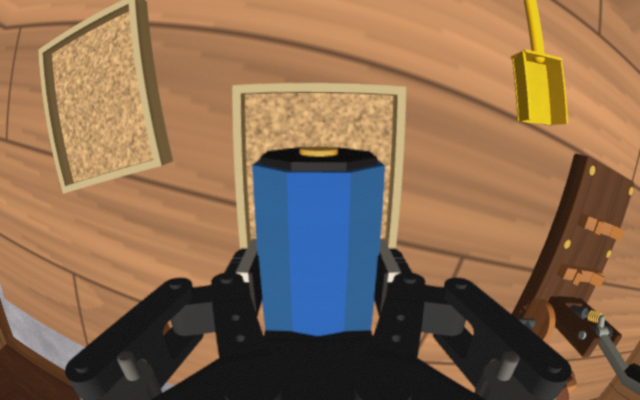

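View pics/c9.png

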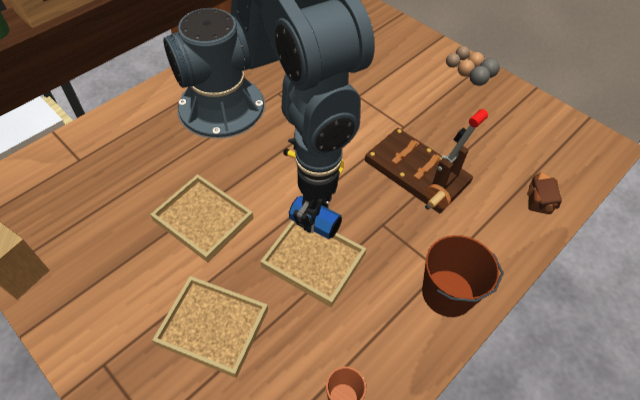

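The barrel is over the tray and in line with it. Lowering, slowly at the end.

Call:
arm_command([
  {"xyz":[0,0,-3.5],"twist":[0,0,0],"grip":0.4},
  {"xyz":[0,0,-3.5],"twist":[0,0,0],"grip":0.4},
  {"xyz":[0,0,-3],"twist":[0,0,0],"grip":0.4},
  {"xyz":[0,0,-2],"twist":[0,0,0],"grip":0.4},
  {"xyz":[0,0,-1],"twist":[0,0,0],"grip":0.4},
])

```text
t: 10.25
ee_pos: [0.5573, -0.166, 0.0547]
tcp_rot: [0.701, -0.088, 0.702, 0.089]
force: [-0.3, 0.4, -3.0]
gripper_width: 0.595
```

Call:
arm_command([
  {"xyz":[0,0,-0.3],"twist":[0,0,0],"grip":0.4},
  {"xyz":[0,0,-0.3],"twist":[0,0,0],"grip":0.4},
  {"xyz":[0,0,-0.3],"twist":[0,0,0],"grip":0.4},
  {"xyz":[0,0,-0.2],"twist":[0,0,0],"grip":0.4},
  {"xyz":[0,0,0],"twist":[0,0,0],"grip":0.4},
])

```text
t: 10.75
ee_pos: [0.5584, -0.1677, 0.0456]
tcp_rot: [0.702, -0.088, 0.701, 0.088]
force: [0.3, -0.2, -4.4]
gripper_width: 0.596
```

Call:
arm_command([
  {"xyz":[0,0,-0.1],"twist":[0,0,0],"grip":0.4},
  {"xyz":[0,0,-0.1],"twist":[0,0,0],"grip":0.4},
  {"xyz":[0,0,-0.1],"twist":[0,0,0],"grip":0.4},
  {"xyz":[0,0,-0.1],"twist":[0,0,0],"grip":0.4},
  {"xyz":[0,0,0],"twist":[0,0,0],"grip":0.4},
])

```text
t: 11.25
ee_pos: [0.5581, -0.1677, 0.0411]
tcp_rot: [0.702, -0.088, 0.702, 0.088]
force: [0.4, 0.4, -4.1]
gripper_width: 0.592
```

Call:
arm_command([
  {"xyz":[0,0,-0.1],"twist":[0,0,0],"grip":0.4},
  {"xyz":[0,0,0],"twist":[0,0,0],"grip":0.4},
  {"xyz":[0,0,-0.1],"twist":[0,0,0],"grip":0.4},
  {"xyz":[0,0,0],"twist":[0,0,0],"grip":0.4},
  {"xyz":[0,0,0],"twist":[0,0,0],"grip":0.4},
])

```text
t: 11.75
ee_pos: [0.5582, -0.1677, 0.0393]
tcp_rot: [0.702, -0.088, 0.702, 0.088]
force: [-0.2, 0.5, -4.0]
gripper_width: 0.592
```

Call:
arm_command([
  {"xyz":[0,0,-0.1],"twist":[0,0,0],"grip":0.4},
  {"xyz":[0,0,0],"twist":[0,0,0],"grip":0.4},
  {"xyz":[0,0,-0.05],"twist":[0,0,0],"grip":0.4},
  {"xyz":[0,0,0],"twist":[0,0,0],"grip":0.4},
  {"xyz":[0,0,0],"twist":[0,0,0],"grip":0.4},
])

```text
t: 12.25
ee_pos: [0.5582, -0.1677, 0.039]
tcp_rot: [0.702, -0.088, 0.701, 0.088]
force: [-4.6, 0.3, 9.7]
gripper_width: 0.594
```

```bash
python3 - <<'E'
from h import *
im,d=ctrl.snapshot('scene');W=cloud('scene',d);cv2.imwrite('pics/c10.png',cv2.resize(im[170:310,230:400],None,fx=4,fy=4))
m=mask(im,(100,120,40),(125,255,255));k,l,st,c=cv2.connectedComponentsWithStats(m)
for i in range(1,k):
  if st[i,4]>60:
    P=W[cv2.erode((l==i).astype(np.uint8),np.ones((2,2)))>0];print(st[i],np.nanpercentile(P,[2,50,98],axis=0).round(3).tolist())
need((.5575,-.168,.036),np.deg2rad(14.3))
E
```

```text
[291 234  13  21 151] [[0.514, -0.206, 0.032], [0.523, -0.191, 0.058], [0.555, -0.172, 0.117]]
[313 243  24  29 399] [[0.565, -0.189, 0.031], [0.588, -0.173, 0.058], [0.606, -0.147, 0.064]]
t 12.3 tcp [ 0.5582 -0.1677  0.039 ] shift cm [-0.07 -0.03 -0.3 ] twist [ 0.     0.001 -0.001] F [-5.9  0.9  9.9] w 0.592 q6 [-0.29  0.48 -0.22  0.87 -0.   -0.54]
```

View pics/c10.png

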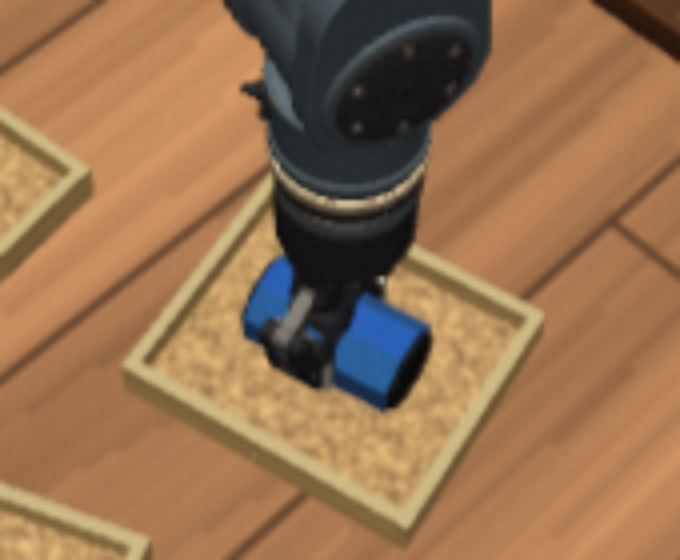

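The barrel has touched down on the cork at the predicted height (Fz went from -4 to +10 N), inside the tray. Releasing and retreating.

Call:
arm_command([
  {"xyz":[0,0,0],"twist":[0,0,0],"grip":0.65},
  {"xyz":[0,0,0],"twist":[0,0,0],"grip":0.75},
  {"xyz":[0,0,0],"twist":[0,0,0],"grip":0.95},
  {"xyz":[0,0,0],"twist":[0,0,0],"grip":0.95},
  {"xyz":[0,0,0],"twist":[0,0,0],"grip":0.95},
])

```text
t: 12.8
ee_pos: [0.5582, -0.1677, 0.0377]
tcp_rot: [0.702, -0.088, 0.702, 0.088]
force: [0.3, -0.1, 1.4]
gripper_width: 0.95
```

Call:
arm_command([
  {"xyz":[0,0,1],"twist":[0,0,0],"grip":0.95},
  {"xyz":[0,0,2],"twist":[0,0,0],"grip":0.95},
  {"xyz":[0,0,3.5],"twist":[0,0,0],"grip":0.95},
  {"xyz":[0,0,4],"twist":[0,0,0],"grip":0.95},
  {"xyz":[0,0,4],"twist":[0,0,0],"grip":0.95},
])

```text
t: 13.3
ee_pos: [0.5579, -0.1676, 0.1849]
tcp_rot: [0.702, -0.088, 0.702, 0.088]
force: [1.4, 0.0, -0.6]
gripper_width: 0.95
```

Call:
arm_command([
  {"xyz":[-2,0,3],"twist":[0,0,0],"grip":0.95},
  {"xyz":[-3,0,0],"twist":[0,0,0],"grip":0.95},
  {"xyz":[-3,0,0],"twist":[0,0,0],"grip":0.95},
  {"xyz":[0,0,0],"twist":[0,0,0],"grip":0.95},
  {"xyz":[0,0,0],"twist":[0,0,0],"grip":0.95},
])

```text
t: 13.8
ee_pos: [0.4782, -0.1678, 0.2138]
tcp_rot: [0.702, -0.088, 0.701, 0.088]
force: [1.0, 0.3, 0.4]
gripper_width: 0.953
```

```bash
python3 - <<'E'
from h import *
im,d=ctrl.snapshot('scene');W=cloud('scene',d);cv2.imwrite('pics/c11.png',im)
m=mask(im,(100,120,40),(125,255,255));k,l,st,c=cv2.connectedComponentsWithStats(m)
for i in range(1,k):
  if st[i,4]>60:
    P=W[cv2.erode((l==i).astype(np.uint8),np.ones((2,2)))>0];t=P[abs(P[:,2]-.061)<.004];print(st[i],np.nanpercentile(P,[2,50,98],axis=0).round(3).tolist(),t.mean(0),cv2.minAreaRect((t[:,:2]*1000).astype(np.float32)))
m=mask(im,(0,200,150),(6,255,255));k,l,st,c=cv2.connectedComponentsWithStats(m)
for i in range(1,k):
  if st[i,4]>40: print('red',st[i],np.nanmedian(W[l==i],0))
need((.5575,-.168,.036),np.deg2rad(14.3))
E
```

```text
[291 234  46  38 943] [[0.518, -0.202, 0.03], [0.562, -0.181, 0.058], [0.604, -0.151, 0.064]] [ 0.55958958 -0.17042437  0.0605036 ] ((558.2139892578125, -170.82327270507812), (92.33399963378906, 36.53493881225586), 18.056427001953125)
red [471 109  17  15 140] [0.66273932 0.21771822 0.28098417]
t 13.85 tcp [ 0.4788 -0.1678  0.2135] shift cm [  7.87  -0.02 -17.75] twist [ 0.001  0.002 -0.   ] F [ 0.9 -0.3  0.2] w 0.951 q6 [-0.34  0.22 -0.13  1.22  0.   -0.59]
```

View pics/c11.png

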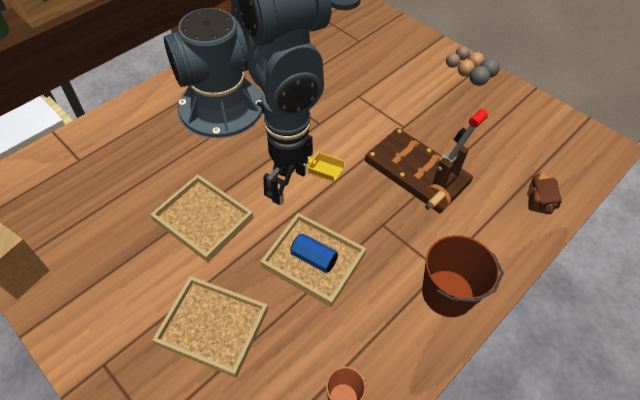

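The barrel lies flat near the middle of the correct tray at (314,253), with its top at about 61 mm. The clamp knob is up at z of about 0.28, and the gripper is clear. Handing in.

```bash
python3 -c "
from cell import ctrl
print(ctrl.close_job())"
```

```text
the job is handed in; nothing more can be done
None
```

I lifted the clamp arm past its hold-open point and let go, and it swung open and stayed up. I then took the barrel out, set it down in the tray farthest to the robot's left, released it and backed the gripper off. The job was handed in at about 13.9 s.

- **Barrel:** the last scene picture shows it lying flat near the tray's centre. It measured about (0.559, -0.170), against the tray centre at (0.5555, -0.168). Its top was at about 61 mm, against 62 mm expected.
- **Setting down:** it touched the cork under control. The vertical force went from -4 N to +10 N at the predicted height, and only then did I open the fingers.
- **Clamp:** the knob was still up at the end, at a height of about 0.28 m.
- **Forces:** the largest readings I saw were about 10 N on any axis, and the gripper was touching nothing when I handed in.
- **What disagreed:** the views differed by 3 to 4 mm in y for the frame and barrel, so I used values in between. The barrel grip also ended up about 8 mm higher than planned, but it held.

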